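Change over the blocks of a dry bath: seat the spare, rock the stuck one free

ROBOT

A 7-joint arm with a two-finger parallel gripper is mounted at the origin on a cart in front of the work surface, level with it; the furniture and walls round the work are solid. World frame = base frame: x ahead of the robot, y to its left, z up, the work surface at z = 0. Lengths are in m, angles in rad, forces in N, time in s.
With the tool pointing down it reaches from about 0.375 to 0.925 m from the base axis. Payload 3.1 kg.
Tool frame: the origin (TCP) lies at the very end of the fingers, on their centre line; the grasp point (between the pads) lies 19 mm behind it; z points along the fingers, y is the line along which they close (so a half turn about z gives the same grasp; the last joint's range is limited). The gripper opens to 85 mm and grips with 20 to 120 N. Pads are 22 mm wide; open, the fingers measure 114 mm over their backs; the gripper's body (76 mm by 85 mm) begins 54 mm behind the grasp point. The pads swing forward as they close: fully open they stand 13 mm farther back than shut.
Start: joints at [1.041, 0.383, 0.044, 1.598, -0.018, 1.161, -0.05], TCP at [0.272, -0.59, 0.2] pointing down, gripper open.
Joint ranges: [-2.61, 2.61], [-0.41, 2.15], [-1.48, 1.57], [0, 2.5], [-1.57, 4.71], [0.05, 1.97], [-2.85, 2.85]. Speed limits (rad/s): [2.79, 2.79, 3.14, 3.14, 3.14, 3.14, 3.14].

INTERFACE

Orientations are given as [roll, pitch, yaw] about the fixed x, y, z axes, in that order (R = Rz(yaw) Ry(pitch) Rx(roll)).
In Python, from cell import ctrl gives the robot as it stands. The module is installed in compiled form; this text tells all that it offers.
- The arm moves only by the tool move_arm, never from a script. Its arguments are lists of equal length, an entry for each row: "fingers": the opening, from 0 (shut) to 1 (fully open); "slide": the shift along the tool's x, y, z in mm, a list of three; "yaw": the turn about the tool's z in degrees. A call has 1 to 8 rows; each row shifts and turns the commanded pose from where the row before left it, along the tool's axes as they then stand; what a row does not reach is not made up. A row lasts 1/8 s, in which the tool goes at most 62.5 mm and 10.7 degrees, less where a joint would pass 70% of its speed; a pose out of reach is approached as far as the arm can. A call is refused whole if a number of a shift passes 62.5 or a number of a turn 10.7, either way. A call with a gripper value outside its range is refused whole. The fingers move at their own pace and stop on an object; the grip force is fixed at half the most. Time passes only in rows, so rows that do not move let the fingers close. It gives the time, the measured TCP pose, the force, the opening and the grip force at its end, in the units of the state.
- ctrl.read_state(): the state, without advancing time (a new reading comes with each control period).
- ctrl.get_image(name): name is "side" or "top"; returns a dict with "frame" (384x512x3 uint8, red, green, blue), "range_z" (384x512 float32, m along the optical axis (not along the pixel's ray), 0 where there is no reading), "vertical_fov" (degrees; the focal length in pixels is half the picture's height over the tangent of half this angle, whatever the lens; pixels are square), "cx", "cy" (the principal point, pixels), "pose" (4x4, takes a point from camera to world coordinates). Camera axes: x right, y down, z forward; pixel columns grow to the right and rows downward; lengths in m; the calibration is good to about 2 mm. A picture is of the moment at which its call begins.
- ctrl.finish_job(): hands the job in; it is judged then, once.
The state is a dict: "time": time; "joints": joint angles; "joint_velocities": joint speeds; "effort": joint torques, N m; "tool_pos": TCP position; "eef_rot": TCP orientation; "contact_force": force on the tool from outside, world axes, zero at the start; "torque": the same for the moment, N m; "opening": finger opening in m; "grip_force": force on a finger pad.
Only numpy, scipy, OpenCV 4.12 (cv2) and the standard library are available. Lean on these libraries where they do the work, as an engineer would, in place of code of your own. Each camera call takes 0.05 s, during which the arm holds its last target. There are 200 camera calls.

TASK

Take the spare tube block (blue lug) from the bench, plug it squarely and fully into the empty well of the dry bath and let it go. Then take the stuck block (red lug) by its lug and rock it side to side, toward one stiff jaw and then the other, until both jaws are pushed back and it comes free. Lift it straight up just clear of the jaws and finish while still holding it there, upright over its well and no more than about 5 cm above the jaws; leave the bottle, the beaker and the timer alone.

Things in the scene. Friction and masses are not known exactly. Their poses are not given: they have to be found in the camera images.
- dry_bath: low white dry bath fixed to the bench, 120 (x) x 210 (y) mm, its grey top plate 45 mm high; origin at the centre of its underside, x from its display side (about the robot's left) to the other, z up. Two wells, 100 mm apart along its y. On either side (x) of each well a black cover (33 to 54 mm from the well's centre in x, 37 wide, 35 high above the plate) holds a steel jaw that points at the well, 25 to 32 mm above the plate
- empty_well (a point): centre of the mouth of the empty well, in the top plate, at +50 mm on the bath's y axis: 33 (x) x 58.5 (y) mm, 14 mm deep, bevelled mouth. Its two jaws are fixed, drawn back (noses 23 mm from the centre). A block belongs there with its x axis along the bath's x, either way round
- stuck_well (a point): centre of the mouth of the well that holds the stuck block, in the top plate, at -50 mm on the bath's y axis; same size, so the foot has 1.5 mm of play each way in x. A block's underside is above the jaws at 32 mm, and above the covers at 35 mm, over this point
- spare_block: aluminium tube block with a blue lug on top, 250 g; origin at the centre of its underside, z up; the same after a half turn. In mm above the underside: foot 30 (x) x 56 (y) with a 3 mm bevel, to 22; ledge 38 x 56, to 35; neck 30 x 56, to 52; lug to 90. At the start it stands loose on the bench. Fully home, its underside is 14 mm below the well's mouth
- spare_lug (a point): centre of the blue lug, 71 mm above the block's underside: 16 mm thick (block's x), 30 wide (y), 38 tall, standing on the block's flat top (52 mm). Grip it across its 16 mm, on its upper half, so that the fingertips stay clear of the block's top
- stuck_block: aluminium tube block with a red lug on top, 250 g; origin at the centre of its underside, z up; the same after a half turn. In mm above the underside: foot 30 (x) x 56 (y) with a 3 mm bevel, to 22; ledge 38 x 56, to 35; neck 30 x 56, to 52; lug to 90. Starts fully home, square in its well. Two jaws stand 4 mm over its ledge, close to its neck, and bar a straight pull. Tilted about its y axis 0.1 to 0.2 rad each way about its foot, it pushes that side's jaw back
- stuck_lug (a point): centre of the red lug, 71 mm above the block's underside: 16 mm thick (block's x), 30 wide (y), 38 tall, standing on the block's flat top (52 mm). Grip it across its 16 mm, on its upper half, so that the fingertips stay clear of the block's top
- jaw_left (a joint): how far the 24 mm wide jaw on the display side (-x, left) of the stuck block is pushed outward, m, 0 to 0.008; 10 N of friction, stays where it is left. Starts at 0 to 0.0015. At 0 its nose is 15.5 mm from the well's centre; above 0.0035 it is off the ledge of a centred upright block, 0.005 leaves room
- jaw_right (a joint): the same for the jaw on the other side (+x, right) of the stuck block, positive outward
- reagent: glass bottle with a blue screw cap, 56 mm across and 100 mm tall, origin at the centre of its underside; a bystander
- small_beaker: small clear plastic beaker, 54 mm across and 70 mm tall, origin at the centre of its underside; a bystander
- bench_timer: white digital bench timer, 68 x 40 x 58 mm, origin at the centre of its underside; a bystander

How it is judged:
By the outcome, as a careful person would: the job done as asked, in the order asked, and still so for the second after the job is handed in, while the arm keeps its last pose, push and grip.
It also fails if it takes over 61 s, if anything falls off the work surface, if the arm or the gripper's body presses on something with over 40 N, if the wrist force passes 120 N, or if a joint passes its speed limit or range.

## Working session

There is one attempt and no reset: what is moved stays moved. The work goes in short steps, Python scripts to look and compute and a tool call to move; the robot and the scene stay as the last step left them, time stands still between calls to the robot, and variables do not carry over. Pictures are saved under pics/ and viewed, at most 10 in all, crops included, and the job is handed in when it is done.

Besides the shell and the picture viewer there is one more tool, called after "Emit:" as name(argument=value, ...), one argument or row to a line, values as JSON. move_arm: Moves the arm, as the interface text tells. Its arguments: {"type":"object","properties":{"fingers":{"type":"array","items":{"type":"number"}},"slide":{"type":"array","items":{"type":"array","items":{"type":"number"}}},"yaw":{"type":"array","items":{"type":"number"}}},"required":["fingers","slide","yaw"]}

```bash
mkdir -p pics
cat > h.py <<'E'
import numpy as np, cv2
from cell import ctrl
def grab(n):
    d=ctrl.get_image(n); H=d['frame'].shape[0]
    f=H/2/np.tan(np.radians(d['vertical_fov'])/2)
    z=d['range_z']; v,u=np.mgrid[:z.shape[0],:z.shape[1]]
    P=np.stack([(u-d['cx'])/f*z,(v-d['cy'])/f*z,z],-1)
    W=P@d['pose'][:3,:3].T+d['pose'][:3,3]; W[z==0]=np.nan
    return d,W
def save(d,p): cv2.imwrite('pics/'+p,d['frame'][:,:,::-1])
E
python3 - <<'E'
from h import *
ims=[]
for n in('top','side'):
    d,W=grab(n); ims.append(d['frame']); np.save(n+'.npy',W); np.save(n+'f.npy',d['frame']); print(n,d['pose'].round(3).tolist(),d['vertical_fov'])
cv2.imwrite('pics/a.png',cv2.resize(np.vstack(ims),None,fx=.78,fy=.78)[:,:,::-1])
cv2.imwrite('pics/top.png',cv2.resize(ims[0],(800,600))[:,:,::-1])
cv2.imwrite('pics/side.png',cv2.resize(ims[1],(800,600))[:,:,::-1])
s=ctrl.read_state(); print(s)
E
```

```text
top [[0.019, -0.987, 0.159, 0.399], [-1.0, -0.021, -0.011, -0.062], [0.014, -0.159, -0.987, 1.061], [0.0, 0.0, 0.0, 1.0]] 53.61157497460761
side [[-0.933, -0.19, 0.305, 0.241], [-0.359, 0.467, -0.808, 0.8], [0.011, -0.864, -0.504, 0.651], [0.0, 0.0, 0.0, 1.0]] 46.65194723566827
{'time': 0.1, 'joints': array([ 1.0411874 ,  0.38376969,  0.04382248,  1.59945116, -0.01788334,
        1.16119642, -0.0499184 ]), 'joint_velocities': array([-0.00167045, -0.00325783,  0.0004588 , -0.00328269,  0.00069518,
       -0.00046299, -0.00155275]), 'effort': array([ 2.78072126e-03, -4.34726644e+01,  1.02939226e+00, -2.50452036e+01,
        1.08786224e-02,  5.50857847e-03, -1.51992407e-05]), 'tool_pos': array([ 0.27163494, -0.58947655,  0.19848616]), 'eef_rot': array([-3.13916408e+00,  1.38266666e-04,  4.31889781e-01]), 'contact_force': array([-0.08308045, -0.74158586, -0.67475554]), 'torque': array([0.03457295, 0.06476069, 0.00243517]), 'grip_force': 0.0, 'opening': 0.0853725224438749}
```

View pics/top.png

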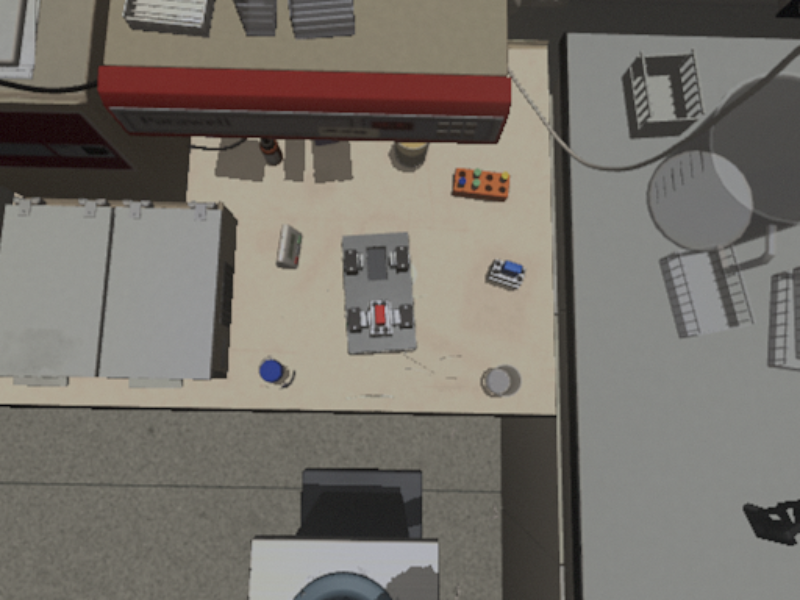

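View pics/side.png

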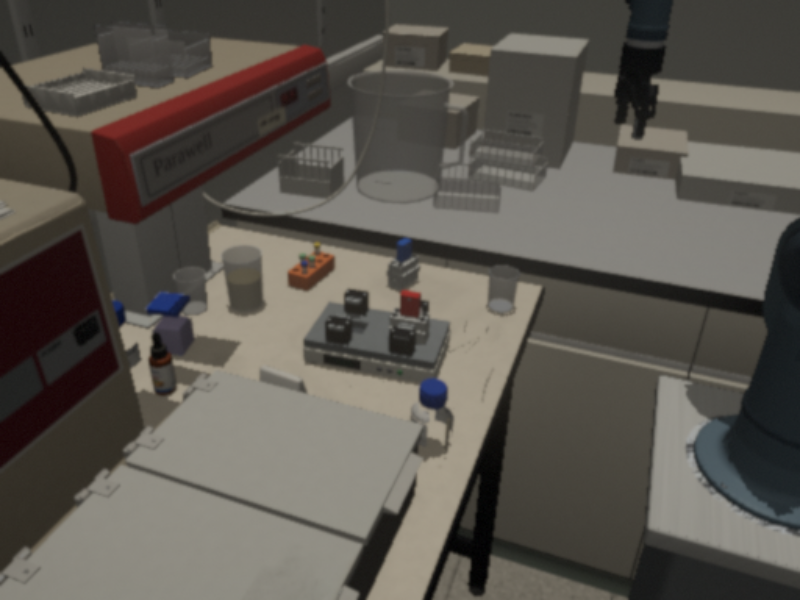

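The top view shows the bath around (378,293), with the stuck red lug at (380,315) and the empty well at (376,263). The spare blue lug is at (512,267), the bottle at (272,372), the beaker at (498,380) and the timer at (289,246).

Run:
```python
from h import *
def rect(m,W,nm):
    p=W[m][:,:2]; c,s,a=cv2.minAreaRect((p*1000).astype(np.float32)); print(nm,m.sum(),np.round(c,1),np.round(s,1),round(a,1),'z',np.nanpercentile(W[m][:,2],[5,50,95]).round(4),'med',np.median(p,0).round(4))
for n in('top','side'):
    W=np.load(n+'.npy');f=np.load(n+'f.npy').astype(int);r,g,b=f[...,0],f[...,1],f[...,2]
    x,y,z=W[...,0],W[...,1],W[...,2]
    work=(x>.3)&(x<.75)&(y>-.45)&(y<.15)&(z>-.01)&(z<.25)
    tab=(work&(z<.01)); print('table z',np.median(z[tab]))
    blue=work&(b>r+30)&(b>g+20)&(z>.02); red=work&(r>g+50)&(r>b+50)&(z>.06)
    bl=blue&(y<-.2)
    rect(bl&(z>.04),W,'bluelug'); rect(bl&(z>.084),W,'bluetop')
    rr=red&(x<.6)
    rect(rr,W,'redlug'); rect(rr&(z>.115),W,'redtop')
    nb=work&(z>.01)
    nn=nb&(y<-.2)&(x>.4)&(x<.6)
    rect(nn,W,'spare all'); rect(nn&(z>.03)&(z<.06),W,'spare body')
    pl=work&(abs(z-.045)<.006)&(x>.3)&(x<.62)&(y<0)&(y>-.2); rect(pl,W,'plate')
    rect(nb&(x<.42)&(y<-.15),W,'beaker');rect(nb&(x<.45)&(y>.04),W,'bottle');rect(nb&(x>.45)&(x<.6)&(y>.03),W,'timer')
    well=(z<.04)&(z>.02)&work&(x>.45)&(x<.6)&(y<-.02)&(y>-.16); 
    cov=(z>.07)&(z<.09)&work&(x>.3)&(x<.65)&(y<0)&(y>-.2)&(r<70)&(g<70)&(b<70)
    k,l=cv2.connectedComponents(cov.astype(np.uint8))
    for i in range(1,k):
        if (l==i).sum()>15: rect(l==i,W,'cover')
f=np.load('topf.npy');c=cv2.resize(f[130:280,200:370],(800,706),interpolation=cv2.INTER_CUBIC)[:600]
cv2.imwrite('pics/crop.png',c[:,:,::-1])
```

```text
table z -0.0001627866990394633
bluelug 67 [ 610.7 -274.6] [35.9 14.7] 72.7 z [0.084  0.089  0.0922] med [ 0.6107 -0.2712]
bluetop 63 [ 611.8 -271.2] [28.7 14.7] 72.9 z [0.0864 0.0892 0.0922] med [ 0.6107 -0.2712]
redlug 73 [523.4 -51. ] [28.3 15. ] 1.5 z [0.1173 0.1203 0.1222] med [ 0.5221 -0.0508]
redtop 72 [523.4 -50.6] [28.3 15. ] 3.8 z [0.1175 0.1203 0.1222] med [ 0.523  -0.0508]
spare all 2348 [ 500.  -341.9] [216.2 199.9] 90.0 z [0.0214 0.0394 0.0508] med [ 0.491  -0.4066]
spare body 2055 [ 500.3 -342.6] [215.4 199.8] 89.6 z [0.0353 0.0395 0.0436] med [ 0.4965 -0.412 ]
plate 1345 [545.2 -54. ] [150.5 110. ] 1.3 z [0.0419 0.0449 0.0481] med [ 0.5588 -0.0565]
beaker 1417 [ 359.7 -342. ] [119.4 215.7] 0.1 z [0.0219 0.0393 0.0435] med [ 0.3634 -0.4093]
bottle 215 [426.6 123. ] [53.8 43.1] 87.6 z [0.0331 0.0991 0.1024] med [0.4301 0.1205]
timer 10 [454.3 134.5] [ 5.6 10.7] 0.1 z [0.0631 0.0679 0.0705] med [0.4529 0.1339]
cover 76 [626.1 -84.2] [34.6 20.8] 5.8 z [0.0745 0.0792 0.0821] med [ 0.6269 -0.0854]
cover 40 [619.2  -5. ] [33.9  8.4] 1.1 z [0.0718 0.0791 0.0815] med [ 0.6168 -
[... 762 characters left out ...]

plate 880 [543.4 -51.7] [149.6 113.5] 4.8 z [0.0426 0.0447 0.0468] med [ 0.5573 -0.0457]
beaker 1016 [ 360.  -341.4] [216.6 119.7] 89.9 z [0.0138 0.0384 0.0625] med [ 0.3767 -0.3854]
bottle 588 [423.2 122.7] [59.6 45.2] 74.9 z [0.0242 0.0809 0.1005] med [0.4267 0.1332]
timer 16 [452.8 133.8] [ 5.2 12.7] 1.4 z [0.05   0.064  0.0692] med [0.4523 0.1345]
cover 64 [622.4 -79.9] [25.3 34.5] 65.1 z [0.0727 0.0782 0.0809] med [ 0.6197 -0.0793]
cover 28 [508.5 -80.1] [10.  43.2] 19.1 z [0.0716 0.0787 0.083 ] med [ 0.5106 -0.0896]
cover 38 [615.9  -7.6] [32.9 14.3] 1.6 z [0.0741 0.0788 0.0817] med [ 0.6157 -0.0054]
cover 85 [518.  -18.2] [34.7 37.8] 4.2 z [0.0714 0.0787 0.081 ] med [ 0.5147 -0.0054]
```

View pics/crop.png

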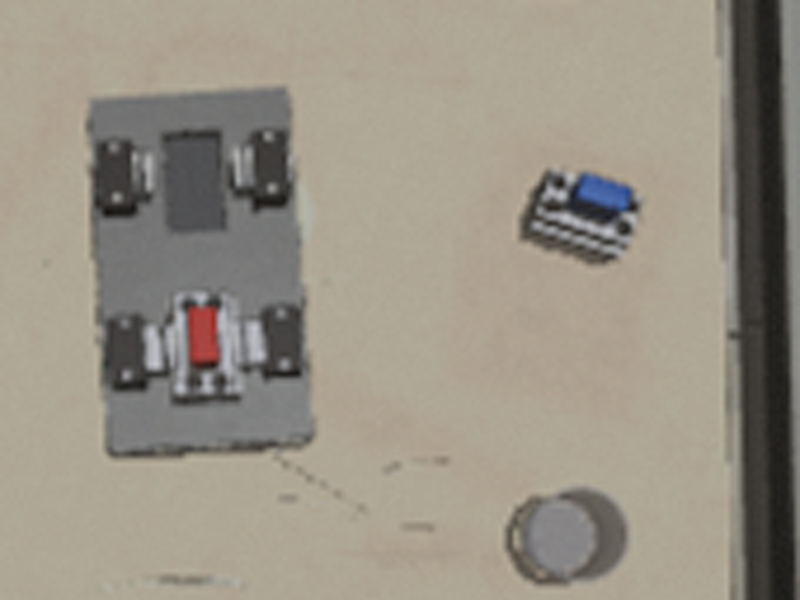

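```bash
cat >> h.py <<'E'
def proj(d,uv,z0):
    H=d['frame'].shape[0]; f=H/2/np.tan(np.radians(d['vertical_fov'])/2)
    uv=np.atleast_2d(uv).astype(float); r=np.c_[(uv[:,0]-d['cx'])/f,(uv[:,1]-d['cy'])/f,np.ones(len(uv))]@d['pose'][:3,:3].T
    o=d['pose'][:3,3]; return (o+r*((z0-o[2])/r[:,2])[:,None])[:,:2]
def rect(m,d,z0,nm):
    # area moments of the largest blob projected onto z0
    n,l,st,_=cv2.connectedComponentsWithStats(m.astype(np.uint8)); i=1+np.argmax(st[1:,4]); v,u=np.nonzero(l==i)
    p=proj(d,np.c_[u,v],z0)*1000; w,V=np.linalg.eigh(np.cov(p.T)); a=V[:,1]*np.sign(V[0,1])
    print(nm,len(u),'c',p.mean(0).round(1),'size',np.sqrt(12*w[::-1]).round(1),'heading',round(np.degrees(np.arctan2(a[1],a[0])),1))
def plan(x,y,z,h):
    s=ctrl.read_state(); from scipy.spatial.transform import Rotation as R
    M=R.from_euler('xyz',s['eef_rot']).as_matrix(); hd=np.degrees(np.arctan2(M[1,0],M[0,0]))
    print('slide mm',(M.T@(np.array([x,y,z])-s['tool_pos'])*1000).round(1),'yaw',round(hd-h,1),'now hd',round(hd,1))
E
python3 - <<'E'
from h import *
d,W=grab('top'); f=d['frame'].astype(int);r,g,b=f[...,0],f[...,1],f[...,2];x,y,z=W[...,0],W[...,1],W[...,2]
reg=(x>.4)&(x<.72)&(y>-.18)&(y<.03)
rect(reg&(z>.025),d,.045,'bath'); 
rect((r>g+50)&(r>b+50)&reg&(z>.1),d,.121,'red')
rect((b>r+30)&(b>g+20)&(y<-.2)&(z>.08)&(x>.5),d,.09,'blue')
v,u=264*384//600,int(376*.64); print('wellpix',f[v,u],'plate',f[int(290*.64),u],z[v,u])
rect(reg&(g<f[v,u,1]+12)&(x>.57)&(x<.68)&(y>-.075)&(y<-.02)&(z<.06),d,.04,'well')
rect((x<.45)&(x>.3)&(y<-.2)&(y>-.4)&(z>.05),d,.07,'beaker')
plan(.611,-.271,.16,73)
E
```

```text
bath 3303 c [570.9 -45.4] size [209.  118.1] heading 5.1
red 70 c [522.9 -50.2] size [29.9 14.8] heading 2.4
blue 63 c [ 611.  -270.4] size [28.3 15.9] heading 75.3
wellpix [79 79 81] plate [121 120 120] 0.032000166940328256
well 258 c [623.9 -41.9] size [59.9 33.6] heading 5.1
beaker 107 c [ 424.7 -263.8] size [62.5 56.2] heading -73.3
slide mm [ 441.5 -147.3   38.9] yaw -48.3 now hd 24.7
```

Emit:
move_arm(
  fingers=[1,1,1,1,1,1,1,1],
  slide=[
    [55,-18.4,5],
    [55,-18.4,5],
    [55,-18.4,5],
    [55,-18.4,5],
    [55,-18.4,5],
    [55,-18.4,5],
    [55,-18.4,5],
    [56,-18.4,4],
  ],
  yaw=[0,0,0,0,0,0,0,0],
)

```text
time: 1.15
tool_pos: [0.6116, -0.2709, 0.1601]
eef_rot: [-3.141, 0.001, 0.431]
contact_force: [1.6, -0.5, -0.6]
opening: 0.0859
grip_force: 0.0
```

Emit:
move_arm(
  fingers=[1,1,1,1,1,1,1],
  slide=[
    [0,0,0],
    [0,0,0],
    [0,0,0],
    [0,0,0],
    [0,0,0],
    [0,0,0],
    [0,0,0],
  ],
  yaw=[-10,-10,-10,-10,-9.3,0,0],
)

```text
time: 2.02
tool_pos: [0.6107, -0.2721, 0.1605]
eef_rot: [-3.141, -0.0, 1.29]
contact_force: [-0.9, -0.1, 0.3]
opening: 0.0853
grip_force: 0.0
```

Run:
```python
from h import *
s=ctrl.read_state();print(s['time'],s['tool_pos'],s['eef_rot'],s['joints'].round(2))
plan(.611,-.2705,.061,74)
d,W=grab('side'); f=d['frame']
cv2.imwrite('pics/s2.png',cv2.resize(f[100:250,170:370],(800,600),interpolation=cv2.INTER_CUBIC)[:,:,::-1])
```

```text
2.025 [ 0.61070454 -0.27209882  0.16046369] [-3.14102862e+00 -8.67452037e-05  1.28985127e+00] [ 0.58  0.47 -0.3   1.57  0.15  1.12 -0.03]
slide mm [ 1.6 -0.1 99.5] yaw -0.1 now hd 73.9
```

View pics/s2.png

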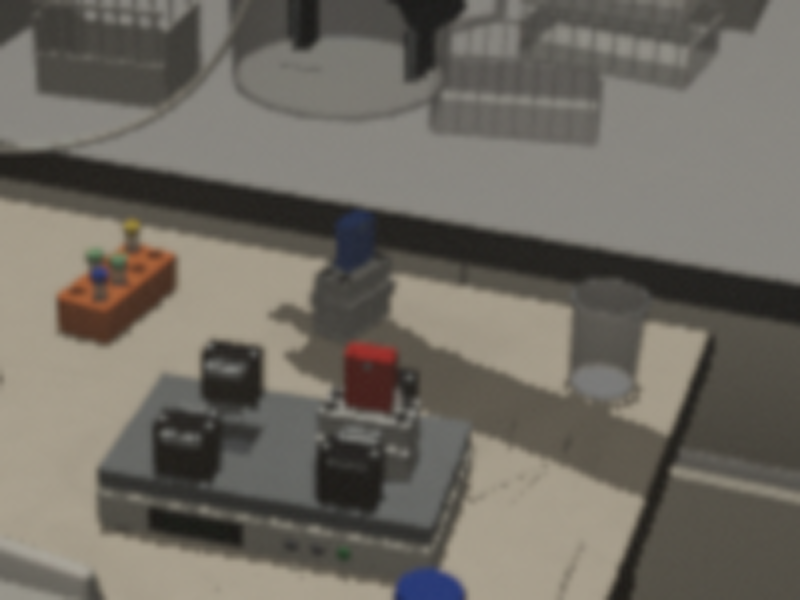

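The open fingers, at (305,45) and (415,75), straddle the blue lug at (355,240), and everything else is undisturbed. I'll descend and grip.

Emit:
move_arm(
  fingers=[1,1,1,1,0,0,0,0],
  slide=[
    [1.5,0,40],
    [0,0,40],
    [0,0,19],
    [0,0,0],
    [0,0,0],
    [0,0,0],
    [0,0,0],
    [0,0,0],
  ],
  yaw=[0,0,0,0,0,0,0,0],
)

```text
time: 3.08
tool_pos: [0.6117, -0.2708, 0.0625]
eef_rot: [3.141, 0.0, 1.292]
contact_force: [-0.1, -0.1, -0.5]
opening: 0.0122
grip_force: 0.0
```

Emit:
move_arm(
  fingers=[0,0,0,0,0,0,0],
  slide=[
    [0,0,0],
    [0,0,0],
    [0,0,0],
    [0,0,-5],
    [0,0,-25],
    [0,0,-40],
    [0,0,-40],
  ],
  yaw=[0,0,0,0,0,0,0],
)

```text
time: 3.95
tool_pos: [0.6112, -0.2705, 0.173]
eef_rot: [-3.141, -0.0, 1.292]
contact_force: [0.8, -0.0, 0.8]
opening: 0.0004
grip_force: 0.0
```

Run:
```python
from h import *
plan(.6225,-.0414,.190,5)
for n in('side','top'):
    d,W=grab(n); f=d['frame'].astype(int);r,g,b=f[...,0],f[...,1],f[...,2];x,y,z=W[...,0],W[...,1],W[...,2]
    m=(x>.55)&(x<.68)&(y<-.2)&(y>-.34)&(z>.06)&(z<.2)
    if n=='side':
        print(np.nanpercentile(z[m&(b>r+20)],[2,50,98]),m.sum())
        v,u=np.nonzero(m); print(u.min(),u.max(),v.min(),v.max())
        cv2.imwrite('pics/s3.png',cv2.resize(d['frame'][60:210,170:370],(800,600),interpolation=cv2.INTER_CUBIC)[:,:,::-1])
```

```text
slide mm [223.4 -52.1 -17. ] yaw 69.1 now hd 74.1
[0.06189806 0.0861877  0.09071113] 116
254 263 152 166
```

View pics/s3.png

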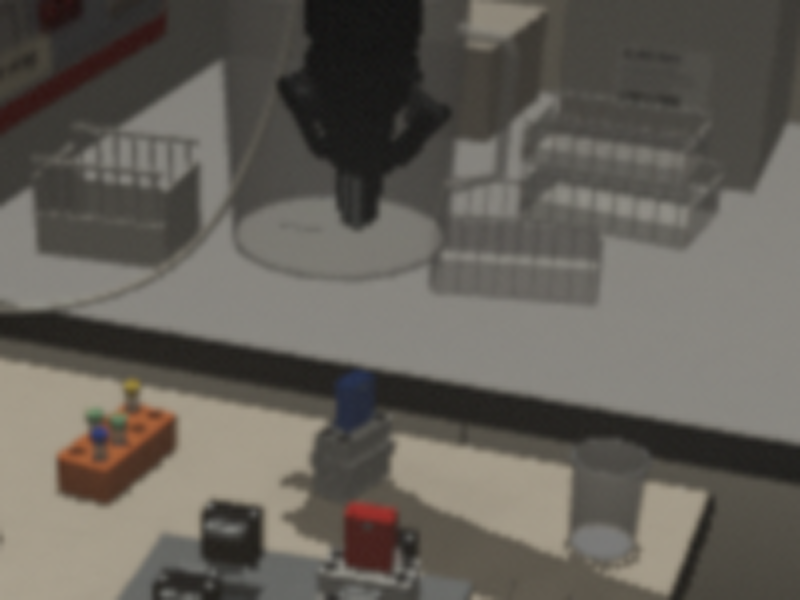

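The fingers shut on nothing, so the lug wasn't between them. I'll check where the fingers appear relative to the lug.

Run:
```python
from h import *
s=ctrl.read_state(); print(s['tool_pos'])
for n in('side','top'):
    d,W=grab(n); H=384; fl=H/2/np.tan(np.radians(d['vertical_fov'])/2)
    f=d['frame'].astype(int);r,g,b=f[...,0],f[...,1],f[...,2];x,y,z=W[...,0],W[...,1],W[...,2]
    T=np.linalg.inv(d['pose'])
    for q in (s['tool_pos'],[.611,-.2705,.09]):
        p=T[:3,:3]@q+T[:3,3]; print(n,'px',(p[:2]/p[2]*fl+[d['cx'],d['cy']]).round(1),'depth',p[2].round(3),end=' ')
    if n=='side':
        v0,u0=60+215*150//600,170+355*200//800
        print('tip seen',u0,v0,W[v0-3,u0].round(3),d['range_z'][v0-3,u0])
    m=(b>r+20)&(b>g+15)&(x>.5)&(y<-.2)&(z<.12)
    v,u=np.nonzero(m); print(n,'blue px',u.mean(),v.mean(),W[m].mean(0).round(3), np.c_[u.min(),u.max(),v.min(),v.max()])
    print('gripper pts', np.nanmedian(W[(x>.5)&(x<.7)&(y<-.2)&(y>-.35)&(z>.15)],0), d['cx'],d['cy'],d['pose'][:3].round(3).tolist())
```

```text
[ 0.61580972 -0.27202125  0.17896755]
side px [257.3 124.4] depth 1.218 side px [258.  154.2] depth 1.26 tip seen 258 113 [ 0.611 -0.26   0.226] 1.1832865
side blue px 257.25531914893617 157.29787234042553 [ 0.611 -0.264  0.083] [[254 262 153 165]]
gripper pts [ 0.60414119 -0.24915367  0.37691573] 246.3611112784778 184.29340420477294 [[-0.933, -0.19, 0.305, 0.241], [-0.359, 0.467, -0.808, 0.8], [0.011, -0.864, -0.504, 0.651]]
top px [336.2 160.8] depth 0.908 top px [327.7 170.5] depth 0.995 top blue px 327.75 170.88333333333333 [ 0.61  -0.271  0.088] [[322 333 167 174]]
gripper pts [ 0.57752052 -0.2431145   0.58035161] 251.88445230565392 189.96728872346375 [[0.019, -0.987, 0.159, 0.399], [-1.0, -0.021, -0.011, -0.062], [0.014, -0.159, -0.987, 1.061]]
```

Run:
```python
from h import *
d,W=grab('side');x,y,z=W[...,0],W[...,1],W[...,2]
for i in range(3):
    s=ctrl.read_state(); print(s['time'],s['tool_pos'].round(4),s['joint_velocities'].round(3),s['opening'])
    ctrl.get_image('top')
m=(x>.55)&(x<.68)&(y<-.2)&(y>-.33)&(z>.13)&(z<.3)
for v in range(95,126,2):
    q=m[v]; 
    if q.any(): print(v,np.nonzero(q)[0][[0,-1]],W[v][q].mean(0).round(3),d['frame'][v][q].mean(0).round())
```

```text
4.2 [ 0.611  -0.2705  0.1717] [-0.     0.023  0.004  0.03  -0.     0.001 -0.001] -7.560778851226599e-05
4.25 [ 0.6103 -0.2703  0.1706] [-0.     0.014  0.002  0.016  0.001 -0.002  0.   ] 7.88793444995722e-05
4.3 [ 0.6101 -0.2703  0.17  ] [-0.001  0.007  0.001  0.003  0.002 -0.001 -0.001] 4.375226425515661e-05
95 [246 276] [ 0.605 -0.26   0.268] [31. 31. 29.]
97 [247 274] [ 0.605 -0.261  0.262] [31. 30. 29.]
99 [251 272] [ 0.602 -0.259  0.258] [32. 32. 30.]
101 [253 270] [ 0.601 -0.258  0.252] [35. 34. 32.]
103 [254 266] [ 0.605 -0.259  0.246] [41. 41. 39.]
105 [254 264] [ 0.61  -0.264  0.238] [44. 43. 41.]
107 [254 264] [ 0.61  -0.264  0.233] [44. 44. 42.]
109 [254 264] [ 0.609 -0.263  0.228] [45. 45. 43.]
111 [254 264] [ 0.609 -0.263  0.222] [49. 48. 46.]
113 [254 264] [ 0.609 -0.264  0.216] [55. 55. 52.]
115 [255 262] [ 0.61  -0.263  0.211] [67. 66. 62.]
117 [259 259] [ 0.61  -0.266  0.204] [100. 100.  94.]
```

The side depth puts the shut fingertips at z≈0.205 while the reported TCP is 0.172. The real tips are therefore about 33 mm higher than reported, and laterally they line up. I'll regrasp that much lower, slowly and checking force.

Emit:
move_arm(
  fingers=[1,1,1,1,1,1,1,1],
  slide=[
    [0,0,0],
    [0,0,0],
    [0,0,0],
    [0,0,0],
    [0,0,30],
    [0,0,40],
    [0,0,30],
    [0,0,0],
  ],
  yaw=[0,0,0,0,0,0,0,0],
)

```text
time: 5.35
tool_pos: [0.6085, -0.2696, 0.0685]
eef_rot: [-3.135, -0.001, 1.292]
contact_force: [0.1, 0.5, 0.2]
opening: 0.085
grip_force: 0.0
```

Emit:
move_arm(
  fingers=[1,1,1,1],
  slide=[
    [0,0,15],
    [0,0,14],
    [0,0,10],
    [0,0,0],
  ],
  yaw=[0,0,0,0],
)

```text
time: 5.85
tool_pos: [0.6104, -0.2703, 0.0316]
eef_rot: [-3.139, -0.0, 1.292]
contact_force: [-0.6, -0.0, 0.3]
opening: 0.0857
grip_force: 0.0
```

Run:
```python
from h import *
d,W=grab('side'); s=ctrl.read_state(); print(s['time'],s['tool_pos'],s['eef_rot'],s['contact_force'],s['opening'])
cv2.imwrite('pics/s4.png',cv2.resize(d['frame'][80:200,180:340],(800,600),interpolation=cv2.INTER_CUBIC)[:,:,::-1])
```

```text
5.9 [ 0.61105597 -0.27051403  0.03235928] [-3.14078413e+00 -1.12290643e-04  1.29230812e+00] [ 0.34767016 -0.4879053  -0.30659391] 0.08544612238912853
```

View pics/s4.png

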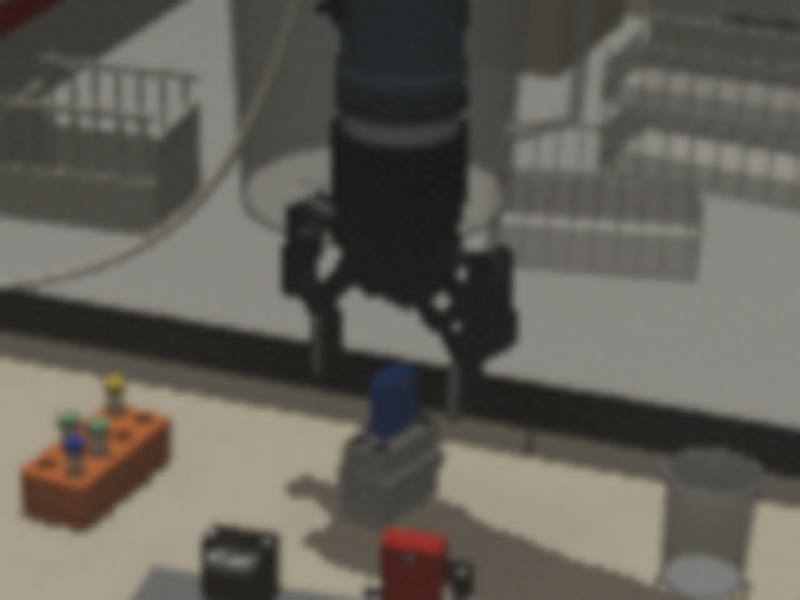

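The open tips, at (320,370) and (455,418), now overlap the blue lug's upper half and are centred on it. I'll close.

Emit:
move_arm(
  fingers=[0,0,0,0,0,0,0,0],
  slide=[
    [0,0,0],
    [0,0,0],
    [0,0,0],
    [0,0,0],
    [0,0,0],
    [0,0,0],
    [0,0,0],
    [0,0,0],
  ],
  yaw=[0,0,0,0,0,0,0,0],
)

```text
time: 6.9
tool_pos: [0.6119, -0.2707, 0.0332]
eef_rot: [3.141, -0.0, 1.292]
contact_force: [0.9, -0.3, 2.0]
opening: 0.015
grip_force: 60.2
```

Emit:
move_arm(
  fingers=[0,0,0,0,0,0,0,0],
  slide=[
    [0,0,-10],
    [0,0,-30],
    [0,0,-40],
    [0,0,-40],
    [0,0,-10],
    [0,0,0],
    [0,0,0],
    [0,0,0],
  ],
  yaw=[0,0,0,0,0,0,0,0],
)

```text
time: 7.9
tool_pos: [0.6098, -0.2701, 0.1602]
eef_rot: [-3.137, -0.001, 1.292]
contact_force: [-0.1, 0.9, -1.7]
opening: 0.0152
grip_force: 59.8
```

Run:
```python
from h import *
d,W=grab('side'); s=ctrl.read_state(); print(s['time'],s['tool_pos'],s['eef_rot'],s['contact_force'],s['opening'],s['grip_force'])
plan(.6225,-.0414,.1625,5.)
x,y,z=W[...,0],W[...,1],W[...,2];m=(x>.55)&(x<.68)&(y<-.2)&(y>-.33)&(z>.02)&(z<.3)
print(np.nanpercentile(z[m],1))
```

```text
7.95 [ 0.61017356 -0.27020749  0.16070384] [-3.13814722e+00 -4.42150463e-04  1.29235969e+00] [ 0.25739847 -0.35964794 -2.39105811] 0.015042261842528463 59.78245496749878
slide mm [223.4 -51.   -1.5] yaw 69.0 now hd 74.0
0.1308968849332604
```

Emit:
move_arm(
  fingers=[0,0,0,0,0,0,0,0],
  slide=[
    [25,-6,0],
    [40,-9,0],
    [45,-10,0],
    [45,-10,0],
    [40,-9,0],
    [28.4,-7,0],
    [0,0,0],
    [0,0,0],
  ],
  yaw=[0,0,0,0,0,0,0,0],
)

```text
time: 8.95
tool_pos: [0.6234, -0.0431, 0.1622]
eef_rot: [-3.141, 0.001, 1.292]
contact_force: [-0.4, -0.7, -2.2]
opening: 0.015
grip_force: 59.7
```

Emit:
move_arm(
  fingers=[0,0,0,0,0,0,0,0],
  slide=[
    [0,0,0],
    [0,0,0],
    [0,0,0],
    [0,0,0],
    [0,0,0],
    [0,0,0],
    [0,0,0],
    [0,0,0],
  ],
  yaw=[10,10,10,10,10,10,9,0],
)

```text
time: 9.95
tool_pos: [0.6236, -0.0444, 0.1625]
eef_rot: [3.14, 0.001, 0.087]
contact_force: [0.4, 0.1, -2.0]
opening: 0.0149
grip_force: 59.7
```

Emit:
move_arm(
  fingers=[0,0,0],
  slide=[
    [0,0,0],
    [0,0,0],
    [0,0,0],
  ],
  yaw=[0,0,0],
)

```text
time: 10.32
tool_pos: [0.6237, -0.042, 0.1628]
eef_rot: [-3.142, 0.0, 0.088]
contact_force: [0.3, 1.1, -3.2]
opening: 0.0152
grip_force: 59.7
```

Run:
```python
from h import *
d,W=grab('side'); s=ctrl.read_state(); print(s['time'],s['tool_pos'],s['eef_rot'],s['contact_force'],s['opening'],s['grip_force'])
plan(.6225,-.0414,.110,5.)
f=d['frame']
cv2.imwrite('pics/s5.png',cv2.resize(f[110:250,170:357],(800,600),interpolation=cv2.INTER_CUBIC)[:,:,::-1])
```

```text
10.375 [ 0.62373163 -0.04184945  0.16277474] [-3.14153002e+00  1.81573902e-05  8.84958905e-02] [-0.22466501  0.20352023 -2.47526858] 0.015040126049587274 59.714314341545105
slide mm [-1.2 -0.6 52.8] yaw 0.1 now hd 5.1
```

View pics/s5.png

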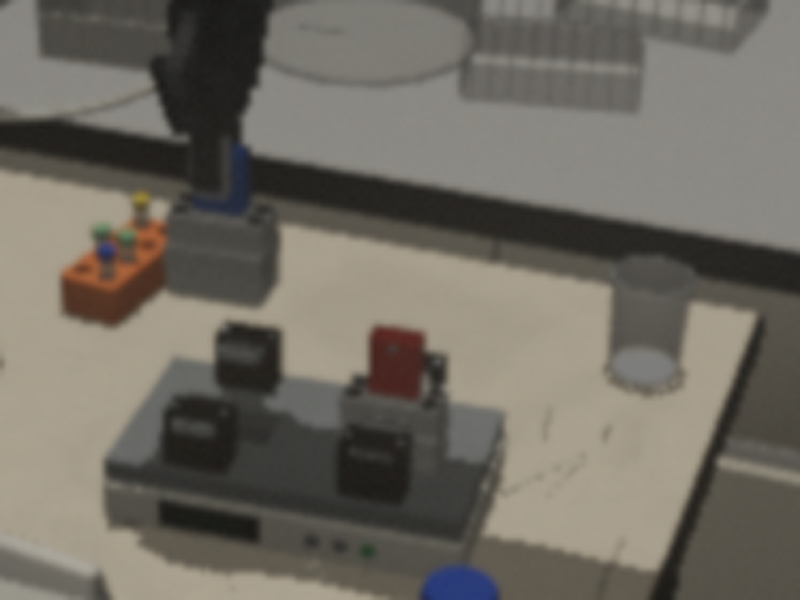

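The block hangs upright over the empty well, square to the bath and with nothing else touched. I'll descend in steps, watching the force.

Emit:
move_arm(
  fingers=[0,0,0,0,0,0,0],
  slide=[
    [-1.2,-0.6,0],
    [0,0,15],
    [0,0,25],
    [0,0,25],
    [0,0,10],
    [0,0,0],
    [0,0,0],
  ],
  yaw=[0,0,0,0,0,0,0],
)

```text
time: 11.25
tool_pos: [0.6235, -0.0413, 0.0888]
eef_rot: [3.141, -0.002, 0.088]
contact_force: [0.1, 0.5, -0.8]
opening: 0.0145
grip_force: 59.7
```

Emit:
move_arm(
  fingers=[0,0,0,0,0],
  slide=[
    [0,0,3],
    [0,0,3],
    [0,0,3],
    [0,0,2],
    [0,0,0],
  ],
  yaw=[0,0,0,0,0],
)

```text
time: 11.88
tool_pos: [0.6222, -0.0413, 0.0764]
eef_rot: [-3.141, 0.001, 0.088]
contact_force: [0.5, -0.1, -2.1]
opening: 0.015
grip_force: 59.7
```

Emit:
move_arm(
  fingers=[0,0,0,0,0],
  slide=[
    [0,0,2],
    [0,0,2],
    [0,0,2],
    [0,0,0],
    [0,0,0],
  ],
  yaw=[0,0,0,0,0],
)

```text
time: 12.5
tool_pos: [0.6227, -0.0413, 0.0708]
eef_rot: [-3.142, -0.0, 0.088]
contact_force: [0.4, 0.5, -3.0]
opening: 0.0152
grip_force: 59.7
```

Emit:
move_arm(
  fingers=[0,0,0,0,0,0],
  slide=[
    [0,0,2],
    [0,0,2],
    [0,0,2],
    [0,0,1.5],
    [0,0,0],
    [0,0,0],
  ],
  yaw=[0,0,0,0,0,0],
)

```text
time: 13.25
tool_pos: [0.6229, -0.0413, 0.0641]
eef_rot: [3.142, -0.001, 0.088]
contact_force: [-1.3, -0.1, 3.9]
opening: 0.0149
grip_force: 60.6
```

Emit:
move_arm(
  fingers=[0,0,0,0],
  slide=[
    [0,0,1],
    [0,0,1],
    [0,0,0],
    [0,0,0],
  ],
  yaw=[0,0,0,0],
)

```text
time: 13.75
tool_pos: [0.623, -0.0413, 0.0641]
eef_rot: [3.141, -0.001, 0.088]
contact_force: [-4.4, -0.0, 13.0]
opening: 0.0148
grip_force: 62.1
```

Run:
```python
from h import *
s=ctrl.read_state(); print(s['time'],s['tool_pos'],s['eef_rot'],s['contact_force'],s['torque'])
d,W=grab('side');f=d['frame'].astype(int);r,g,b=f[...,0],f[...,1],f[...,2]
x,y,z=W[...,0],W[...,1],W[...,2]
m=(b>r+20)&(b>g+15)&(x>.55)&(x<.68)&(y<0)&(y>-.1); print('blue',m.sum(),np.nanpercentile(z[m],[2,98]))
m=(r>g+40)&(x>.45)&(x<.55)&(y<0)&(y>-.1)&(z>.08); print('red',m.sum(),np.nanpercentile(z[m],[2,98]))
```

```text
13.75 [ 0.6229765  -0.04133484  0.06410548] [ 3.14127746e+00 -5.20968535e-04  8.77734438e-02] [-4.38103516e+00 -1.05009759e-02  1.29729579e+01] [0.05643063 1.13105636 0.07114278]
blue 22 [0.08798808 0.12123383]
red 28 [0.1187818  0.12247601]
```

Seated: z stopped at 0.0641 with the force rising. I'll release and rise.

Emit:
move_arm(
  fingers=[0.5,0.5,0.7,0.7,0.7,0.7,0.7,0.7],
  slide=[
    [0,0,-2],
    [0,0,0],
    [0,0,0],
    [0,0,0],
    [0,0,-10],
    [0,0,-40],
    [0,0,-40],
    [0,0,0],
  ],
  yaw=[0,0,0,0,0,0,0,0],
)

```text
time: 14.8
tool_pos: [0.6266, -0.0413, 0.1589]
eef_rot: [3.14, -0.01, 0.088]
contact_force: [0.3, -0.1, 0.1]
opening: 0.0597
grip_force: 0.0
```

Run:
```python
from h import *
s=ctrl.read_state(); print(s['time'],s['tool_pos'],s['opening'])
d,W=grab('side');f=d['frame'].astype(int);r,g,b=f[...,0],f[...,1],f[...,2]
x,y,z=W[...,0],W[...,1],W[...,2]
m=(b>r+20)&(b>g+15)&(x>.55)&(x<.68)&(y<0)&(y>-.1); print('blue',m.sum(),np.nanpercentile(z[m],[2,50,98]),np.nanmedian(W[m],0)); rect(m,d,.1,'blue side')
m2=(r>g+40)&(x>.45)&(x<.56)&(y<0)&(y>-.1)&(z>.08); print('red',m2.sum(),np.nanpercentile(z[m2],[2,50,98]),np.nanmedian(W[m2],0)); rect(m2,d,.1,'red side')
cv2.imwrite('pics/s6.png',cv2.resize(d['frame'][120:240,180:340],(800,600),interpolation=cv2.INTER_CUBIC)[:,:,::-1])
plan(.5228,-.0504,.14,5)
```

```text
14.8 [ 0.62661376 -0.04128086  0.15892866] 0.05971784188382054
blue 113 [0.09080606 0.10571932 0.12193533] [ 0.61791564 -0.03450115  0.10571932]
blue side 113 c [623.4 -46.3] size [66.9 23.3] heading -64.0
red 29 [0.11912876 0.12081825 0.12328288] [ 0.52203927 -0.04764335  0.12081825]
red side 29 c [532.4 -80.5] size [25.5 13.2] heading 6.6
slide mm [-1.023e+02  1.000e-01  1.580e+01] yaw 0.0 now hd 5.0
```

View pics/s6.png

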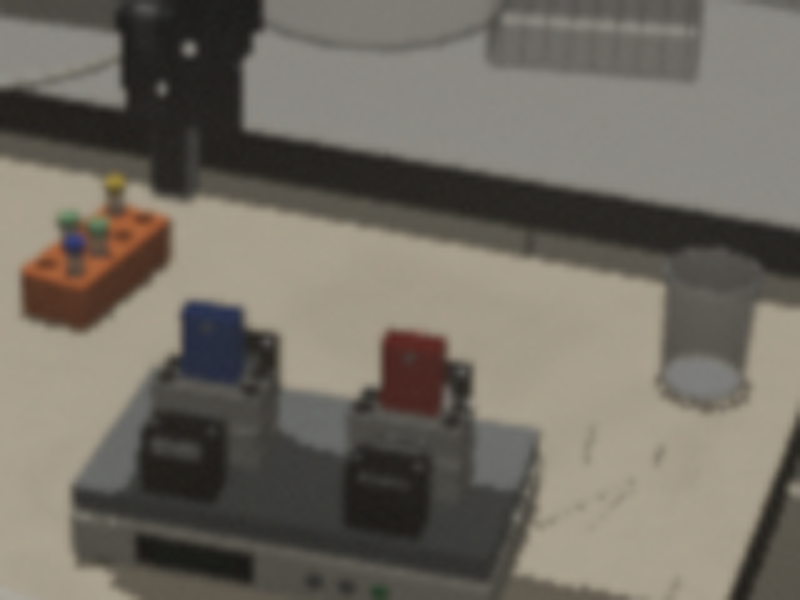

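The blue block is home: its lug top is at z=0.121, level with the red one, and it stands square. The released fingers are clear at (175,160). Next, the red lug.

Emit:
move_arm(
  fingers=[0.7,0.7,0.7,0.7,0.7,0.7],
  slide=[
    [-30,0,0],
    [-40,0,0],
    [-29.5,0,0],
    [0,0,0],
    [0,0,0],
    [0,0,0],
  ],
  yaw=[0,0,0,0,0,0],
)

```text
time: 15.6
tool_pos: [0.5244, -0.0497, 0.1532]
eef_rot: [-3.141, -0.001, 0.088]
contact_force: [-0.2, -0.8, -0.1]
opening: 0.0597
grip_force: 0.0
```

Run:
```python
from h import *
s=ctrl.read_state(); print(s['time'],s['tool_pos'],s['eef_rot'])
plan(.523,-.0503,.064,5.05)
```

```text
15.6 [ 0.52443222 -0.04973435  0.153231  ] [-3.14129411e+00 -6.34818259e-04  8.84903507e-02]
slide mm [-1.5  0.5 89.2] yaw 0.0 now hd 5.1
```

Emit:
move_arm(
  fingers=[0.7,0.7,0.7,0.7,0.7,0.7],
  slide=[
    [-1,0.5,20],
    [0,0,35],
    [0,0,22],
    [0,0,10],
    [0,0,0],
    [0,0,0],
  ],
  yaw=[0,0,0,0,0,0],
)

```text
time: 16.35
tool_pos: [0.5237, -0.0506, 0.0673]
eef_rot: [3.141, -0.002, 0.088]
contact_force: [0.2, 0.1, 0.6]
opening: 0.0598
grip_force: 0.0
```

Emit:
move_arm(
  fingers=[0,0,0,0,0,0],
  slide=[
    [0,0,0],
    [0,0,0],
    [0,0,0],
    [0,0,0],
    [0,0,0],
    [0,0,0],
  ],
  yaw=[0,0,0,0,0,0],
)

```text
time: 17.1
tool_pos: [0.5232, -0.051, 0.067]
eef_rot: [3.141, -0.001, 0.088]
contact_force: [-0.7, -0.4, 5.5]
opening: 0.0145
grip_force: 60.1
```

Gripped. Rock toward the right jaw (tool +y) first.

Emit:
move_arm(
  fingers=[0,0,0,0,0],
  slide=[
    [0,2,0],
    [0,2,0],
    [0,2,0],
    [0,0,0],
    [0,0,0],
  ],
  yaw=[0,0,0,0,0],
)

```text
time: 17.73
tool_pos: [0.5234, -0.0522, 0.067]
eef_rot: [-3.137, -0.001, 0.09]
contact_force: [-0.7, 4.3, 7.6]
opening: 0.015
grip_force: 60.4
```

Emit:
move_arm(
  fingers=[0,0,0,0,0],
  slide=[
    [0,2,0],
    [0,2,0],
    [0,2,0],
    [0,0,0],
    [0,0,0],
  ],
  yaw=[0,0,0,0,0],
)

```text
time: 18.35
tool_pos: [0.5234, -0.0528, 0.0671]
eef_rot: [-3.131, 0.0, 0.092]
contact_force: [-3.6, 12.6, 9.4]
opening: 0.0151
grip_force: 60.8
```

Run:
```python
from h import *
s=ctrl.read_state(); print(s['time'],s['tool_pos'],s['eef_rot'],s['contact_force'],s['torque'],s['joint_velocities'].round(3))
```

```text
18.35 [ 0.52343363 -0.0527801   0.06707027] [-3.13075146e+00  1.23626651e-04  9.22895796e-02] [-3.64083013 12.58066532  9.39586493] [ 2.99673637  0.66637953 -0.07193425] [-0.001 -0.     0.     0.001 -0.001  0.001  0.   ]
```

Emit:
move_arm(
  fingers=[0,0,0,0,0,0],
  slide=[
    [0,2,0],
    [0,2,0],
    [0,2,0],
    [0,2,0],
    [0,0,0],
    [0,0,0],
  ],
  yaw=[0,0,0,0,0,0],
)

```text
time: 19.1
tool_pos: [0.5237, -0.0542, 0.0673]
eef_rot: [-3.123, 0.001, 0.095]
contact_force: [-4.9, 20.7, 11.8]
opening: 0.0149
grip_force: 61.6
```

Emit:
move_arm(
  fingers=[0,0,0,0,0,0,0],
  slide=[
    [0,2,0],
    [0,2,0],
    [0,2,0],
    [0,2,0],
    [0,2,0],
    [0,0,0],
    [0,0,0],
  ],
  yaw=[0,0,0,0,0,0,0],
)

```text
time: 19.98
tool_pos: [0.524, -0.0567, 0.0678]
eef_rot: [-3.115, 0.003, 0.098]
contact_force: [-7.8, 30.1, 17.6]
opening: 0.0148
grip_force: 66.4
```

Run:
```python
from h import *
d,W=grab('side');s=ctrl.read_state(); print(s['time'],s['tool_pos'],s['eef_rot'],s['contact_force'],s['torque'],s['grip_force'],s['joints'].round(3))
cv2.imwrite('pics/s7.png',cv2.resize(d['frame'][120:240,180:340],(800,600),interpolation=cv2.INTER_CUBIC)[:,:,::-1])
```

```text
20.025 [ 0.52401918 -0.05674135  0.06777411] [-3.11465863e+00  2.71687982e-03  9.78948763e-02] [-7.69531869 29.62153449 17.58592561] [ 7.60790956  1.75456274 -0.29046056] 66.38672370929271 [ 0.214  0.332 -0.191  1.985  0.048  0.837 -1.472]
```

View pics/s7.png

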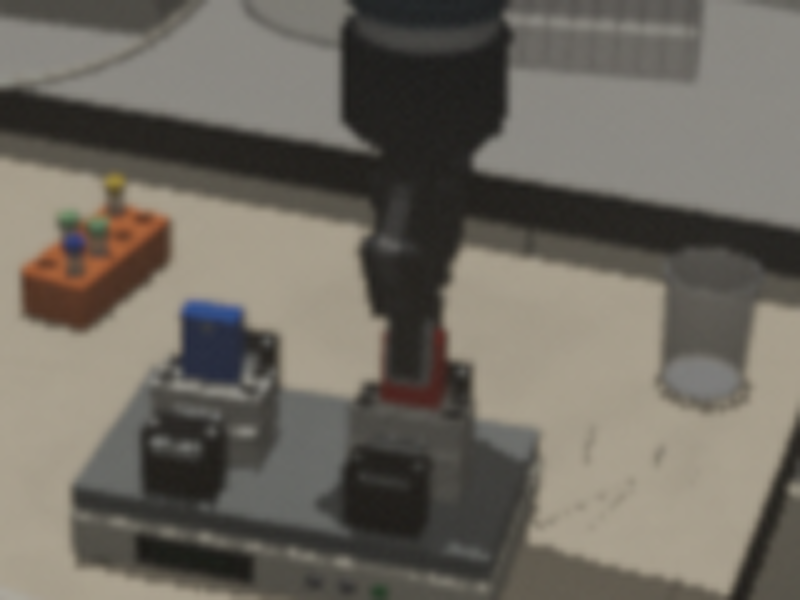

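The block is leaning right but still within the covers' line, with force at 30 N. Continue.

Emit:
move_arm(
  fingers=[0,0,0,0,0,0,0],
  slide=[
    [0,2,0],
    [0,2,0],
    [0,2,0],
    [0,2,0],
    [0,0,0],
    [0,0,0],
    [0,0,0],
  ],
  yaw=[0,0,0,0,0,0,0],
)

```text
time: 20.9
tool_pos: [0.5244, -0.0593, 0.0682]
eef_rot: [-3.108, 0.004, 0.1]
contact_force: [-8.9, 35.4, 20.8]
opening: 0.0148
grip_force: 79.8
```

Emit:
move_arm(
  fingers=[0,0,0,0,0,0],
  slide=[
    [0,2,0],
    [0,2,0],
    [0,2,0],
    [0,0,0],
    [0,0,0],
    [0,0,0],
  ],
  yaw=[0,0,0,0,0,0],
)

```text
time: 21.65
tool_pos: [0.5246, -0.0606, 0.0684]
eef_rot: [-3.103, 0.005, 0.102]
contact_force: [-9.5, 40.7, 24.6]
opening: 0.0149
grip_force: 87.1
```

Run:
```python
from h import *
import cv2
d,W=grab('side');s=ctrl.read_state(); print(s['time'],s['tool_pos'],s['contact_force'],s['torque'])
# subpixel shift of block's -x(robot) face corner region vs. start picture
f0=cv2.cvtColor(np.load('sidef.npy'),cv2.COLOR_RGB2GRAY).astype(np.float32); f1=cv2.cvtColor(d['frame'],cv2.COLOR_RGB2GRAY).astype(np.float32)
save(d,'side_r.png')
W0=np.load('side.npy');x,y,z=[W0[...,i] for i in range(3)]
T=np.linalg.inv(d['pose'])
for nm,(u0,u1,v0,v1) in {'neck/top':(252,276,198,214)}.items():
    t=f0[v0:v1,u0:u1]; r=cv2.matchTemplate(f1[v0-8:v1+8,u0-8:u1+8],t,cv2.TM_CCOEFF_NORMED); _,q,_,p=cv2.minMaxLoc(r); print(nm,p[0]-8,p[1]-8,q)
for n,WW,F in(('0',W0,np.load('sidef.npy')),('1',W,d['frame'])):
    F=F.astype(int); x,y,z=[WW[...,i] for i in range(3)]
    m=(F[...,0]>F[...,1]+35)&(x>.46)&(x<.57)&(y<0)&(y>-.12)&(z>.07); v,u=np.nonzero(m); print(n,m.sum(),'umax',np.percentile(u,[50,90,100]),'v',v.min(),v.max(),np.nanmean(WW[m],0).round(4))
```

```text
21.7 [ 0.52459711 -0.0605509   0.06837655] [-10.35395706  41.58243326  23.28949495] [11.13083281  2.5905745  -0.25475084]
neck/top 0 -1 0.7138969898223877
0 58 umax [262. 267. 268.] v 186 191 [ 0.5213 -0.0489  0.1196]
1 23 umax [262.  265.8 268. ] v 186 199 [ 0.5229 -0.0516  0.0943]
```

```bash
cat >> h.py <<'E'
def tilt(W,F):
    # lean of the red face seen by the side camera, in the bath frame
    F=F.astype(int); c,s=np.cos(np.radians(5)),np.sin(np.radians(5)); q=W-[.523,-.0502,0]
    bx=q[...,0]*s-q[...,1]*c; by=q[...,0]*c+q[...,1]*s; z=W[...,2]
    red=(F[...,0]>F[...,1]+30)&(abs(bx)<.03)&(abs(by)<.025)&(z>.08)&(z<.13)
    face=red&(z<.1165)
    p=np.polyfit(z[face],bx[face],1); print('red face n',face.sum(),'dbx/dz',p[0].round(3),'bx@.1',np.polyval(p,.1).round(4),'z range',z[face].min().round(3),z[face].max().round(3))
    body=(abs(bx)<.03)&(abs(by)<.03)&~red&(z>.05)&(z<.082)&(F.mean(-1)>60)
    for a,b in((.067,.074),(.074,.081)):
        m=body&(z>a)&(z<b); print('  neck face',a,m.sum(),np.median(bx[m]).round(4) if m.any() else '')
E
python3 - <<'E'
from h import *
tilt(np.load('side.npy'),np.load('sidef.npy'))
for i in range(2):
    d,W=grab('side'); tilt(W,d['frame'])
E
```

```text
red face n 97 dbx/dz -0.025 bx@.1 -0.0063 z range 0.089 0.116
  neck face 0.067 39 -0.0129
  neck face 0.074 94 -0.0141
red face n 39 dbx/dz -0.006 bx@.1 0.0018 z range 0.088 0.11
  neck face 0.067 60 -0.0082
  neck face 0.074 92 -0.0082
red face n 38 dbx/dz 0.0 bx@.1 0.0022 z range 0.088 0.11
  neck face 0.067 59 -0.009
  neck face 0.074 95 -0.0085
```

Depth shows the lug moved 8 mm right and the neck about 5 mm, so the tilt is about 0.13. A little further for margin.

Emit:
move_arm(
  fingers=[0,0,0,0,0,0,0],
  slide=[
    [0,2,0],
    [0,2,0],
    [0,2,0],
    [0,2,0],
    [0,0,0],
    [0,0,0],
    [0,0,0],
  ],
  yaw=[0,0,0,0,0,0,0],
)

```text
time: 22.68
tool_pos: [0.5251, -0.0637, 0.0687]
eef_rot: [-3.097, 0.006, 0.104]
contact_force: [-11.7, 46.6, 28.3]
opening: 0.0151
grip_force: 105.4
```

Run:
```python
from h import *
for i in range(2):
    d,W=grab('side'); tilt(W,d['frame'])
s=ctrl.read_state(); print(s['time'],s['tool_pos'],s['eef_rot'],s['contact_force'],s['grip_force'])
```

```text
red face n 45 dbx/dz 0.051 bx@.1 0.0044 z range 0.086 0.108
  neck face 0.067 66 -0.0081
  neck face 0.074 96 -0.0071
red face n 48 dbx/dz 0.158 bx@.1 0.0053 z range 0.088 0.112
  neck face 0.067 63 -0.008
  neck face 0.074 95 -0.0073
22.775 [ 0.52508022 -0.06374174  0.06870855] [-3.09681902  0.00605719  0.1041999 ] [-11.6390466   45.86415612  27.57919751] 105.39157228369731
```

Neck displacement is now about 6 mm with 0.16 tilt, so the right jaw is pushed back. Now swing to the left.

Emit:
move_arm(
  fingers=[0,0,0,0,0,0,0,0],
  slide=[
    [0,-6,0],
    [0,-6,0],
    [0,-6,0],
    [0,-6,0],
    [0,-6,0],
    [0,-6,0],
    [0,-6,0],
    [0,-2,0],
  ],
  yaw=[0,0,0,0,0,0,0,0],
)

```text
time: 23.78
tool_pos: [0.5241, -0.0551, 0.0677]
eef_rot: [-3.139, -0.002, 0.091]
contact_force: [-2.1, 2.2, 8.7]
opening: 0.0145
grip_force: 60.8
```

Emit:
move_arm(
  fingers=[0,0,0,0,0,0,0,0],
  slide=[
    [0,-4,0],
    [0,-4,0],
    [0,-4,0],
    [0,-4,0],
    [0,-4,0],
    [0,-4,0],
    [0,0,0],
    [0,0,0],
  ],
  yaw=[0,0,0,0,0,0,0,0],
)

```text
time: 24.78
tool_pos: [0.5235, -0.0484, 0.0679]
eef_rot: [3.126, -0.004, 0.082]
contact_force: [1.9, -17.2, 5.1]
opening: 0.0147
grip_force: 60.1
```

Run:
```python
from h import *
for i in range(2):
    d,W=grab('side'); tilt(W,d['frame'])
s=ctrl.read_state(); print(s['time'],s['tool_pos'],s['eef_rot'],s['contact_force'],s['grip_force'])
```

```text
red face n 24 dbx/dz -0.024 bx@.1 -0.0091 z range 0.087 0.105
  neck face 0.067 34 -0.0149
  neck face 0.074 69 -0.0168
red face n 27 dbx/dz -0.042 bx@.1 -0.009 z range 0.086 0.116
  neck face 0.067 34 -0.0152
  neck face 0.074 78 -0.0162
24.875 [ 0.52350835 -0.04840818  0.06792428] [ 3.12574359 -0.00385795  0.08243209] [  2.10501695 -18.18279404   5.64310591] 60.0980418920517
```

Emit:
move_arm(
  fingers=[0,0,0,0,0,0,0,0],
  slide=[
    [0,-3,0],
    [0,-3,0],
    [0,-3,0],
    [0,-3,0],
    [0,-3,0],
    [0,-3,0],
    [0,0,0],
    [0,0,0],
  ],
  yaw=[0,0,0,0,0,0,0,0],
)

```text
time: 25.88
tool_pos: [0.5231, -0.043, 0.0691]
eef_rot: [3.111, -0.004, 0.077]
contact_force: [1.7, -33.8, 9.5]
opening: 0.015
grip_force: 78.7
```

Run:
```python
from h import *
for i in range(2):
    d,W=grab('side'); tilt(W,d['frame'])
s=ctrl.read_state(); print(s['time'],s['tool_pos'],s['eef_rot'],s['contact_force'],s['grip_force'])
```

```text
red face n 23 dbx/dz -0.124 bx@.1 -0.0143 z range 0.088 0.114
  neck face 0.067 24 -0.0179
  neck face 0.074 64 -0.0184
red face n 17 dbx/dz -0.13 bx@.1 -0.0142 z range 0.088 0.115
  neck face 0.067 25 -0.0182
  neck face 0.074 65 -0.019
25.975 [ 0.52306296 -0.04300815  0.06903855] [ 3.11150986 -0.00445304  0.07679591] [  0.70163551 -32.62207782   9.45341296] 78.66961492225528
```

Emit:
move_arm(
  fingers=[0,0,0,0,0,0,0,0],
  slide=[
    [0,-3,0],
    [0,-3,0],
    [0,-3,0],
    [0,-3,0],
    [0,0,0],
    [0,0,0],
    [0,0,0],
    [0,0,0],
  ],
  yaw=[0,0,0,0,0,0,0,0],
)

```text
time: 26.98
tool_pos: [0.5227, -0.039, 0.0696]
eef_rot: [3.102, -0.004, 0.073]
contact_force: [2.7, -42.1, 10.9]
opening: 0.0153
grip_force: 100.5
```

Run:
```python
from h import *
for i in range(2):
    d,W=grab('side'); tilt(W,d['frame'])
s=ctrl.read_state(); print(s['time'],s['tool_pos'],s['eef_rot'],s['contact_force'],s['grip_force'])
```

```text
red face n 16 dbx/dz -0.093 bx@.1 -0.0174 z range 0.086 0.115
  neck face 0.067 20 -0.019
  neck face 0.074 67 -0.0207
red face n 14 dbx/dz -0.305 bx@.1 -0.0187 z range 0.087 0.103
  neck face 0.067 20 -0.0198
  neck face 0.074 64 -0.0205
27.075 [ 0.52276235 -0.0389833   0.06962723] [ 3.10239873 -0.00453385  0.07346215] [  2.80749947 -42.36936355   9.78982303] 100.49678662559018
```

The left side matches (neck −6.5 mm). Return to centre.

Emit:
move_arm(
  fingers=[0,0,0,0,0,0,0,0],
  slide=[
    [0,10,0],
    [0,10,0],
    [0,10,0],
    [0,10,0],
    [0,8,0],
    [0,6,0],
    [0,0,0],
    [0,0,0],
  ],
  yaw=[0,0,0,0,0,0,0,0],
)

```text
time: 28.08
tool_pos: [0.5245, -0.053, 0.0679]
eef_rot: [-3.135, -0.002, 0.09]
contact_force: [-2.2, 6.8, 11.3]
opening: 0.0145
grip_force: 60.7
```

Run:
```python
from h import *
for i in range(2):
    d,W=grab('side'); tilt(W,d['frame'])
s=ctrl.read_state(); print(s['time'],s['tool_pos'],s['eef_rot'],s['contact_force'],s['torque'],s['grip_force'])
```

```text
red face n 35 dbx/dz -0.001 bx@.1 -0.0048 z range 0.088 0.113
  neck face 0.067 50 -0.0117
  neck face 0.074 76 -0.0113
red face n 35 dbx/dz 0.037 bx@.1 -0.0044 z range 0.087 0.112
  neck face 0.067 52 -0.0114
  neck face 0.074 77 -0.0113
28.175 [ 0.52448157 -0.05301845  0.06795787] [-3.13552297e+00 -2.45492590e-03  8.97341905e-02] [-1.65589822  6.64648752 10.021433  ] [ 1.77029238  0.52914763 -0.1190112 ] 60.70627570152283
```

Emit:
move_arm(
  fingers=[0,0,0,0,0,0],
  slide=[
    [0,-3,0],
    [0,-3,0],
    [0,0,0],
    [0,0,-2],
    [0,0,-2],
    [0,0,0],
  ],
  yaw=[0,0,0,0,0,0],
)

```text
time: 28.92
tool_pos: [0.5219, -0.0523, 0.0695]
eef_rot: [-3.141, 0.001, 0.088]
contact_force: [0.4, 0.6, -3.9]
opening: 0.0148
grip_force: 58.8
```

Run:
```python
from h import *
d,W=grab('side'); tilt(W,d['frame'])
s=ctrl.read_state(); print(s['time'],s['tool_pos'],s['eef_rot'],s['contact_force'],s['torque'],s['grip_force'])
```

```text
red face n 29 dbx/dz 0.072 bx@.1 -0.0052 z range 0.089 0.111
  neck face 0.067 46 -0.0122
  neck face 0.074 70 -0.0127
28.975 [ 0.52183878 -0.05232833  0.06948997] [-3.14096300e+00  1.42859435e-03  8.80964795e-02] [ 1.482738   -0.71482824 -4.44124058] [ 0.13390069 -0.25261552  0.0162354 ] 58.7591028213501
```

Emit:
move_arm(
  fingers=[0,0,0,0,0,0],
  slide=[
    [0,-1,-1],
    [0,0,-1.5],
    [0,0,-1.5],
    [0,0,-2],
    [0,0,0],
    [0,0,0],
  ],
  yaw=[0,0,0,0,0,0],
)

```text
time: 29.72
tool_pos: [0.5224, -0.0517, 0.0763]
eef_rot: [3.142, 0.0, 0.088]
contact_force: [1.0, -0.6, -1.7]
opening: 0.0146
grip_force: 58.8
```

The ledge is passing the jaws without force. Lift on.

Emit:
move_arm(
  fingers=[0,0,0,0,0,0,0,0],
  slide=[
    [0,0,-3],
    [0,0,-4],
    [0,0,-4],
    [0,0,-6],
    [0,0,-6],
    [0,0,-6],
    [0,0,-3],
    [0,0,0],
  ],
  yaw=[0,0,0,0,0,0,0,0],
)

```text
time: 30.72
tool_pos: [0.5228, -0.0517, 0.1086]
eef_rot: [3.142, -0.001, 0.088]
contact_force: [0.1, 0.8, -2.4]
opening: 0.015
grip_force: 58.9
```

Emit:
move_arm(
  fingers=[0,0,0,0,0,0,0],
  slide=[
    [0,0,-6],
    [0,0,-8],
    [0,0,-6],
    [0,0,-3],
    [0,0,0],
    [0,0,0],
    [0,0,0],
  ],
  yaw=[0,0,0,0,0,0,0],
)

```text
time: 31.6
tool_pos: [0.5222, -0.0516, 0.131]
eef_rot: [-3.141, 0.001, 0.088]
contact_force: [0.4, 0.2, -2.7]
opening: 0.0145
grip_force: 58.9
```

Run:
```python
from h import *
d,W=grab('side')
s=ctrl.read_state(); print(s['time'],s['tool_pos'],s['eef_rot'],s['contact_force'],s['grip_force'],s['joint_velocities'].round(3))
W2=W.copy(); W2[...,2]-=.0555; tilt(W2,d['frame'])
cv2.imwrite('pics/s8.png',cv2.resize(d['frame'][100:240,180:367],(800,600),interpolation=cv2.INTER_CUBIC)[:,:,::-1])
```

```text
31.65 [ 0.52226309 -0.05162606  0.13098876] [-3.14145258e+00  5.83330672e-04  8.80326779e-02] [-0.4061296  -0.76429885 -2.95875729] 58.86577606201172 [ 0.001 -0.002 -0.003 -0.001  0.    -0.001 -0.   ]
red face n 29 dbx/dz -0.186 bx@.1 -0.0062 z range 0.093 0.109
  neck face 0.067 90 -0.0162
  neck face 0.074 69 -0.0129
```

View pics/s8.png

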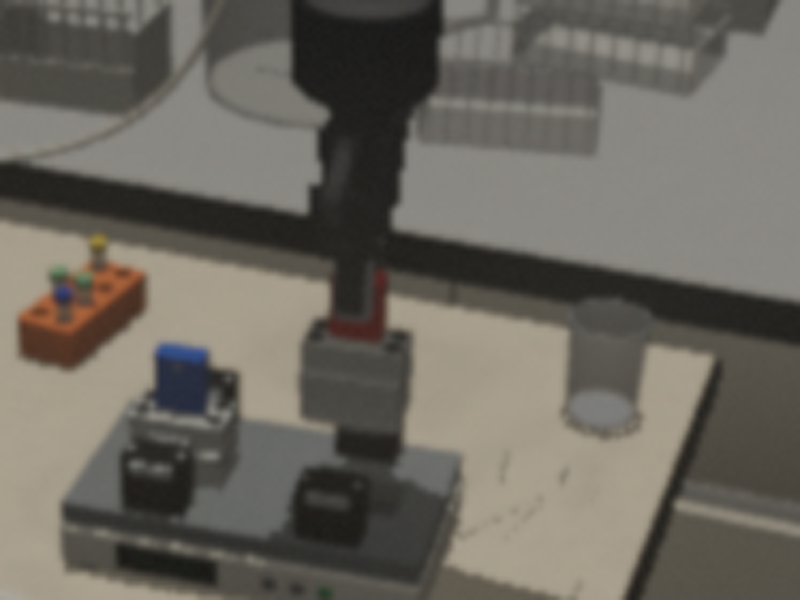

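The red block hangs upright over its well, clear of the covers: its underside is about 50 mm above the plate and 18 mm above the jaws. The blue block is still home.

```bash
python3 -c "
from cell import ctrl; print(ctrl.finish_job())"
```

```text
the job is handed in; nothing more can be done
None
```

The job is handed in at about 32 s: the spare block is fully home in the empty well, and the stuck block was rocked free and is held upright over its well, about 18 mm above the jaws; the first grasp closed above the lug on nothing and was redone without disturbing anything.

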